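# Make up the supply trays for two guest rooms

## Robot

A 7-joint arm with a two-finger parallel gripper is mounted at the origin on a cart in front of the work surface, level with it; the furniture and walls round the work are solid. World frame = base frame: x ahead of the robot, y to its left, z up, the work surface at z = 0. Lengths are in m, angles in rad, forces in N, time in s.
With the tool pointing down it reaches from about 0.375 to 0.925 m from the base axis. Payload 3.1 kg.
Tool frame: the origin (TCP) lies between the finger pads; the fingertips stand 19 mm ahead of it and the grasp point (between the pads) is the TCP; z points along the fingers, y is the line along which they close (so a half turn about z gives the same grasp; the last joint's range is limited). The gripper opens to 85 mm and grips with 20 to 120 N. Pads are 22 mm wide; open, the fingers measure 114 mm over their backs; the gripper's body (76 mm by 85 mm) begins 54 mm behind the grasp point. The pads swing forward as they close: fully open they stand 13 mm farther back than shut.
Start: joints at [1.051, 0.383, 0.044, 1.598, -0.018, 1.161, -0.05], TCP at [0.266, -0.593, 0.25] pointing down, gripper open.
Joint ranges: [-2.61, 2.61], [-0.41, 2.15], [-1.48, 1.57], [0, 2.5], [-1.57, 4.71], [0.05, 1.97], [-2.85, 2.85]. Speed limits (rad/s): [2.79, 2.79, 3.14, 3.14, 3.14, 3.14, 3.14].

## Interface

Orientations are given as a unit quaternion [w, x, y, z].
In Python, from bench import state, capture, finish_job gives the robot as it stands.
- The arm moves only by the tool arm_command, never from a script. Its argument "commands" is a list of rows, each a list of 5 numbers: the opening, from 0 (shut) to 1 (fully open), then the shift along the tool's x, y, z in cm, then the turn about the tool's z in rad. In form: [[gripper, tx, ty, tz, twist], ...]. A call has 1 to 5 rows; each row is the pose to reach, as a shift and turn from the pose commanded when the call began, along the tool's axes at that moment; what a row does not reach only later rows make up. A row lasts 1/8 s, in which the tool goes at most 62.5 mm and 10.7 degrees, less where a joint would pass 70% of its speed; a pose out of reach is approached as far as the arm can. A call with a gripper value outside its range is refused whole. The fingers move at their own pace and stop on an object; the grip force is fixed at half the most. Time passes only in rows, so rows that repeat a pose let the fingers close. It gives the time, the measured TCP pose, the force, the opening and the grip force at its end, in the units of the state.
- state(): the state, without advancing time (a new reading comes with each control period).
- capture(name): name is "side" or "top" or "wrist"; returns a dict with "img" (384x512x3 uint8, red, green, blue), "K" (3x3 intrinsics, pixels), "world_from_camera" (4x4, takes a point from camera to world coordinates). Camera axes: x right, y down, z forward; pixel columns grow to the right and rows downward; lengths in m; the calibration is good to about 2 mm. The wrist camera is an equidistant fisheye: a pixel r from the principal point sees the ray r / f radians off the axis. A picture is of the moment at which its call begins. There is no depth.
- finish_job(): hands the job in; it is judged then, once.
The state is a dict: "t": time; "joint_pos": joint angles; "joint_velocities": joint speeds; "joint_torque": joint torques, N m; "ee_pos": TCP position; "ee_rot": TCP orientation; "contact_force": force on the tool from outside, world axes, zero at the start; "torque": the same for the moment, N m; "gripper_width": opening from 0.0 (shut) to 1.0 (fully open); "grip_force": force on a finger pad.
Only numpy, scipy, OpenCV 4.12 (cv2) and the standard library are available. Lean on these libraries where they do the work, as an engineer would, in place of code of your own. Each camera call takes 0.05 s, during which the arm holds its last target. There are 200 camera calls.

## Task

Make up the two guest-room kits: the red coffee pod, the salt shaker and the filter carton go into the yellow tray, the blue coffee pod and the white vitamin bottle into the green tray. Set each thing down, without dropping or toppling it, upright on the floor of a compartment of its own; within a tray it does not matter which. Leave the grey pod and the timer standing where they are.

Things in the scene. Friction and masses are not known exactly. Their poses are not given: they have to be found in the camera images.
- yellow_tray: YELLOW plastic kit tray. Low open tray, fixed to the worktop, 74 mm along its x, 214 mm along its y plus an 11 mm steel loop at each end. Three compartments in a row along y, each 66 x 66 mm inside, 4 mm walls between; centres at x = 0, y = -70, 0 and +70 mm. Compartment floors are 4 mm, tops of all walls 12 mm above the worktop. Origin: centre of the underside, on the worktop; z up.
- green_tray: GREEN plastic kit tray. Low open tray, fixed to the worktop, 74 mm along its x, 144 mm along its y plus an 11 mm steel loop at each end. Two compartments in a row along y, each 66 x 66 mm inside, 4 mm walls between; centres at x = 0, y = -35 and +35 mm. Compartment floors are 4 mm, tops of all walls 12 mm above the worktop. Origin: centre of the underside, on the worktop; z up.
- red_pod: Coffee pod with a RED plastic cup and rim and a silver foil lid, 46 mm across at the rim, 28 mm high; the rim is the top 6 mm, below it the cup narrows to 36 mm at the foot. Origin: centre of the underside, z up; round, so its yaw does not matter. Stands upright, foil up. Goes into the yellow tray.
- salt_shaker: Salt shaker, clear and grey with a pale grey perforated domed top (may lean up to 3 degrees on its uneven foot), round, 44 mm across up to a height of 70 mm, top 34 mm across, 90 mm high. Origin: centre of the underside, z up. Stands upright. Goes into the yellow tray.
- carton: Small white and blue filter carton standing on end: 24 mm thick along its x, 55 mm wide along its y, 85 mm high. Origin: centre of the underside, z up. Goes, standing, into the yellow tray.
- blue_pod: Coffee pod with a BLUE plastic cup and rim and a silver foil lid, 46 mm across at the rim, 28 mm high; the rim is the top 6 mm, below it the cup narrows to 36 mm at the foot. Origin: centre of the underside, z up; round, so its yaw does not matter. Stands upright, foil up. Goes into the green tray.
- vitamin_bottle: White vitamin bottle with white cap, round, 35 mm across up to a height of 53 mm, cap 32 mm across, 70 mm high. Origin: centre of the underside, z up. Stands upright. Goes into the green tray.
- grey_pod: Coffee pod with a light GREY cup and rim and a silver foil lid, 46 mm across at the rim, 28 mm high; the rim is the top 6 mm, below it the cup narrows to 36 mm at the foot. Origin: centre of the underside, z up; round, so its yaw does not matter. Stands upright, foil up. Stays where it is.
- timer: Red and white wind-up kitchen timer, round, 63 mm across, 46 mm high. Origin: centre of the underside. Stays where it is. (Keep clear behind the work: coffee machines up to 0.35 m high stand beyond x = 0.61 m, and a wall cabinet hangs beyond x = 0.61 m from 0.48 m up.)
Not all that is in view belongs to the job. What is shaped like the carton but black is not meant.

How it is judged:
At the end, for the whole second after the job is handed in: Each kit item stands released, at rest and upright (0.15 rad) in its own compartment of the right tray: foot on the floor (-3 to +4 mm), centre within 22 mm of the compartment's in x and y. Grey pod and timer within 30 mm of their starts, upright ((((x of red_pod in the frame of yellow_tray between -0.022 and 0.022 m and y of red_pod in the frame of yellow_tray between -0.092 and -0.048 m and z of red_pod in the frame of yellow_tray between 0.001 and 0.008 m) and (x of salt_shaker in the frame of yellow_tray between -0.022 and 0.022 m and y of salt_shaker in the frame of yellow_tray between -0.022 and 0.022 m and z of salt_shaker in the frame of yellow_tray between 0.001 and 0.008 m) and (x of carton in the frame of yellow_tray between -0.022 and 0.022 m and y of carton in the frame of yellow_tray between 0.048 and 0.092 m and z of carton in the frame of yellow_tray between 0.001 and 0.008 m)) or ((x of red_pod in the frame of yellow_tray between -0.022 and 0.022 m and y of red_pod in the frame of yellow_tray between -0.092 and -0.048 m and z of red_pod in the frame of yellow_tray between 0.001 and 0.008 m) and (x of salt_shaker in the frame of yellow_tray between -0.022 and 0.022 m and y of salt_shaker in the frame of yellow_tray between 0.048 and 0.092 m and z of salt_shaker in the frame of yellow_tray between 0.001 and 0.008 m) and (x of carton in the frame of yellow_tray between -0.022 and 0.022 m and y of carton in the frame of yellow_tray between -0.022 and 0.022 m and z of carton in the frame of yellow_tray between 0.001 and 0.008 m)) or ((x of red_pod in the frame of yellow_tray between -0.022 and 0.022 m and y of red_pod in the frame of yellow_tray between -0.022 and 0.022 m and z of red_pod in the frame of yellow_tray between 0.001 and 0.008 m) and (x of salt_shaker in the frame of yellow_tray between -0.022 and 0.022 m and y of salt_shaker in the frame of yellow_tray between -0.092 and -0.048 m and z of salt_shaker in the frame of yellow_tray between 0.001 and 0.008 m) and (x of carton in the frame of yellow_tray between -0.022 and 0.022 m and y of carton in the frame of yellow_tray between 0.048 and 0.092 m and z of carton in the frame of yellow_tray between 0.001 and 0.008 m)) or ((x of red_pod in the frame of yellow_tray between -0.022 and 0.022 m and y of red_pod in the frame of yellow_tray between -0.022 and 0.022 m and z of red_pod in the frame of yellow_tray between 0.001 and 0.008 m) and (x of salt_shaker in the frame of yellow_tray between -0.022 and 0.022 m and y of salt_shaker in the frame of yellow_tray between 0.048 and 0.092 m and z of salt_shaker in the frame of yellow_tray between 0.001 and 0.008 m) and (x of carton in the frame of yellow_tray between -0.022 and 0.022 m and y of carton in the frame of yellow_tray between -0.092 and -0.048 m and z of carton in the frame of yellow_tray between 0.001 and 0.008 m)) or ((x of red_pod in the frame of yellow_tray between -0.022 and 0.022 m and y of red_pod in the frame of yellow_tray between 0.048 and 0.092 m and z of red_pod in the frame of yellow_tray between 0.001 and 0.008 m) and (x of salt_shaker in the frame of yellow_tray between -0.022 and 0.022 m and y of salt_shaker in the frame of yellow_tray between -0.092 and -0.048 m and z of salt_shaker in the frame of yellow_tray between 0.001 and 0.008 m) and (x of carton in the frame of yellow_tray between -0.022 and 0.022 m and y of carton in the frame of yellow_tray between -0.022 and 0.022 m and z of carton in the frame of yellow_tray between 0.001 and 0.008 m)) or ((x of red_pod in the frame of yellow_tray between -0.022 and 0.022 m and y of red_pod in the frame of yellow_tray between 0.048 and 0.092 m and z of red_pod in the frame of yellow_tray between 0.001 and 0.008 m) and (x of salt_shaker in the frame of yellow_tray between -0.022 and 0.022 m and y of salt_shaker in the frame of yellow_tray between -0.022 and 0.022 m and z of salt_shaker in the frame of yellow_tray between 0.001 and 0.008 m) and (x of carton in the frame of yellow_tray between -0.022 and 0.022 m and y of carton in the frame of yellow_tray between -0.092 and -0.048 m and z of carton in the frame of yellow_tray between 0.001 and 0.008 m))) and angle between each of red_pod, salt_shaker, carton, blue_pod, vitamin_bottle, grey_pod, timer's own z axis and vertical below 0.15 rad and linear speed of each of red_pod, salt_shaker, carton, blue_pod, vitamin_bottle below 0.02 m/s and contact force between each of red_pod, salt_shaker, carton, blue_pod, vitamin_bottle and the fingers below 0.1 N and (((x of blue_pod in the frame of green_tray between -0.022 and 0.022 m and y of blue_pod in the frame of green_tray between -0.057 and -0.013 m and z of blue_pod in the frame of green_tray between 0.001 and 0.008 m) and (x of vitamin_bottle in the frame of green_tray between -0.022 and 0.022 m and y of vitamin_bottle in the frame of green_tray between 0.013 and 0.057 m and z of vitamin_bottle in the frame of green_tray between 0.001 and 0.008 m)) or ((x of blue_pod in the frame of green_tray between -0.022 and 0.022 m and y of blue_pod in the frame of green_tray between 0.013 and 0.057 m and z of blue_pod in the frame of green_tray between 0.001 and 0.008 m) and (x of vitamin_bottle in the frame of green_tray between -0.022 and 0.022 m and y of vitamin_bottle in the frame of green_tray between -0.057 and -0.013 m and z of vitamin_bottle in the frame of green_tray between 0.001 and 0.008 m))) and distance of each of grey_pod, timer from where it was at the start of the episode below 0.03 m); the robot touches nothing.
It fails at once if one of the two things that stay (grey pod, timer) is shifted by more than 30 mm or knocked over (distance of any of grey_pod, timer from where it was at the start of the episode above 0.03 m or angle between any of grey_pod, timer's own z axis and vertical above 0.5 rad).
It fails at once if a kit item is toppled (tilted more than 70 degrees) (angle between any of red_pod, salt_shaker, carton, blue_pod, vitamin_bottle's own z axis and vertical above 1.22 rad).
It fails at once if a kit item is dropped or thrown (faster than 0.8 m/s, a fall of over 30 mm, with no finger on it) ((linear speed of red_pod above 0.8 m/s and contact force between red_pod and the fingers below 0.05 N) or (linear speed of salt_shaker above 0.8 m/s and contact force between salt_shaker and the fingers below 0.05 N) or (linear speed of carton above 0.8 m/s and contact force between carton and the fingers below 0.05 N) or (linear speed of blue_pod above 0.8 m/s and contact force between blue_pod and the fingers below 0.05 N) or (linear speed of vitamin_bottle above 0.8 m/s and contact force between vitamin_bottle and the fingers below 0.05 N)).
It also fails if it takes over 115 s, if anything falls off the work surface, if the arm or the gripper's body presses on something with over 40 N, if the wrist force passes 120 N, or if a joint passes its speed limit or range.

## Working session

There is one attempt and no reset: what is moved stays moved. The work goes in short steps, Python scripts to look and compute and a tool call to move; the robot and the scene stay as the last step left them, time stands still between calls to the robot, and variables do not carry over. Pictures are saved under pics/ and viewed, at most 15 in all, crops included, and the job is handed in when it is done.

Besides the shell and the picture viewer there is one more tool, called after "Call:" as name([rows], argument=value, ...), one row to a line, values as JSON. arm_command: Moves the arm, as the interface text tells. Its arguments: {"type":"object","properties":{"commands":{"type":"array"}},"required":["commands"]}

```bash
ls; mkdir -p pics
python3 - <<'E'
from bench import state,capture
import cv2
s=state();print(s['t'],s['ee_pos'],s['ee_rot'],s['gripper_width'])
for n in("side","top"):
    c=capture(n);cv2.imwrite(f'pics/{n}0.png',cv2.cvtColor(c['img'],cv2.COLOR_RGB2BGR));print(n,c['K'].tolist(),c['world_from_camera'].round(4).tolist())
E
```

```text
pics
0.0 [ 0.26573492 -0.59220356  0.24887628] [-1.27962713e-03  9.77837516e-01  2.09361025e-01 -3.40096665e-04] 1.0020564245836083
side [[429.7580419260136, 0.0, 248.70171440520636], [0.0, 429.7580419260136, 190.30553904627178], [0.0, 0.0, 1.0]] [[-0.8862, -0.4069, 0.2217, 0.1943], [-0.4633, 0.7756, -0.4287, 0.5016], [0.0025, -0.4826, -0.8758, 1.0472], [0.0, 0.0, 0.0, 1.0]]
top [[409.9120500091493, 0.0, 255.62198071130797], [0.0, 409.9120500091493, 188.2872091820198], [0.0, 0.0, 1.0]] [[0.0256, -0.9917, 0.1259, 0.2604], [-0.9996, -0.0244, 0.0108, -0.0146], [-0.0077, -0.1261, -0.992, 1.4375], [0.0, 0.0, 0.0, 1.0]]
```

View pics/side0.png

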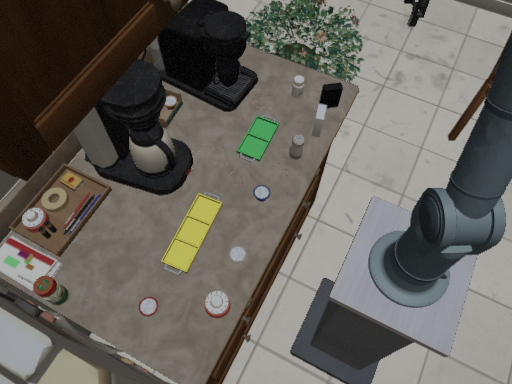

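View pics/top0.png

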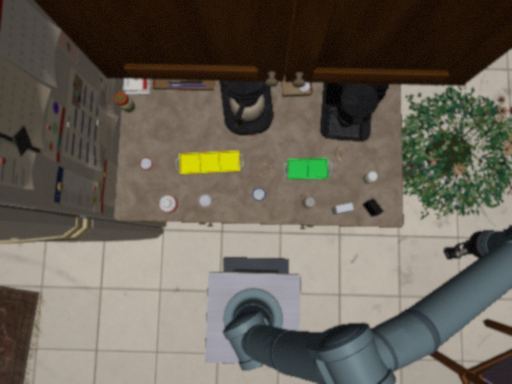

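The side view shows the red pod (148,306), timer (217,303), grey pod (237,254), blue pod (261,193), salt (297,146), carton (319,120) with the black decoy at (331,95), vitamin (298,87), yellow tray (193,232) and green tray (258,138). In the top view they are at red (146,163), blue (259,194), salt (309,201), carton (344,208), vitamin (371,176), yellow (210,162) and green (307,168). Next I'll take colour masks and an enlarged crop.

```bash
cat > h.py <<'E'
import numpy as np,cv2
from bench import state,capture
def ray(c,p):
    d=np.linalg.inv(c['K'])@np.array([p[0],p[1],1.]);T=c['world_from_camera'];d=T[:3,:3]@d
    return T[:3,3],d/np.linalg.norm(d)
def onplane(c,p,z):
    o,d=ray(c,p);return o+d*(z-o[2])/d[2]
def tri(r1,r2):
    A=np.zeros((3,3));b=np.zeros(3)
    for o,d in(r1,r2):
        P=np.eye(3)-np.outer(d,d);A+=P;b+=P@o
    x=np.linalg.solve(A,b);P=np.eye(3)-np.outer(r1[1],r1[1])
    return x,np.linalg.norm(P@(x-r1[0]))*2
def blobs(img,lo,hi,amin=20):
    m=cv2.inRange(cv2.cvtColor(img,cv2.COLOR_RGB2HSV),lo,hi)
    cs,_=cv2.findContours(m,cv2.RETR_EXTERNAL,cv2.CHAIN_APPROX_NONE)
    return sorted([c for c in cs if cv2.contourArea(c)>amin],key=cv2.contourArea,reverse=True)
E
python3 - <<'E'
from h import *
C={n:capture(n) for n in('side','top')}
for col,lo,hi in(('yellow',(22,120,80),(35,255,255)),('green',(50,120,60),(75,255,255))):
    R={}
    for n in C:
        b=blobs(C[n]['img'],lo,hi)
        b=np.vstack([x for x in b if cv2.contourArea(x)>150])
        r=cv2.minAreaRect(b);R[n]=r;print(col,n,np.round(r[0],1),np.round(r[1],1))
        q=np.array([onplane(C[n],p,.012)[:2] for p in cv2.convexHull(b)[:,0]]).astype(np.float32)
        w=cv2.minAreaRect((q*1000));print('  on z=12mm mm',np.round(w[0],1),np.round(w[1],1),round(w[2],1))
    print(tri(ray(C['side'],R['side'][0]),ray(C['top'],R['top'][0])))
def crop(n,x0,y0,x1,y1,f):
    return cv2.resize(C[n]['img'][y0:y1,x0:x1],None,fx=f,fy=f,interpolation=cv2.INTER_CUBIC)
cv2.imwrite('pics/a.png',crop('side',235,65,365,215,4)[:,:,::-1])
cv2.imwrite('pics/b.png',crop('top',130,140,390,220,3)[:,:,::-1])
E
```

```text
yellow side [191.5 231.8] [28.7 79.9]
  on z=12mm mm [530.7 169.6] [ 75.5 213.2] 4.5
yellow top [209.1 161.9] [22.1 61.2]
  on z=12mm mm [531.5 167.6] [ 79.6 215.8] 4.4
(array([5.34386477e-01, 1.69811409e-01, 5.18531949e-05]), np.float64(0.0016041344234063594))
green side [257.6 137.5] [24.2 44.1]
  on z=12mm mm [ 515.7 -176. ] [ 73.2 144.4] 2.9
green top [307. 168.] [20. 40.]
  on z=12mm mm [ 517.9 -178.6] [ 71.5 141.2] 1.4
(array([ 0.5183582 , -0.17919387,  0.00504809]), np.float64(0.00141994342746593))
```

View pics/a.png

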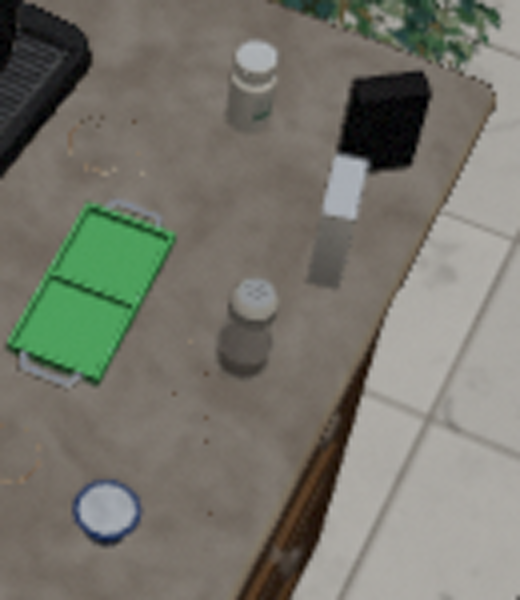

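View pics/b.png

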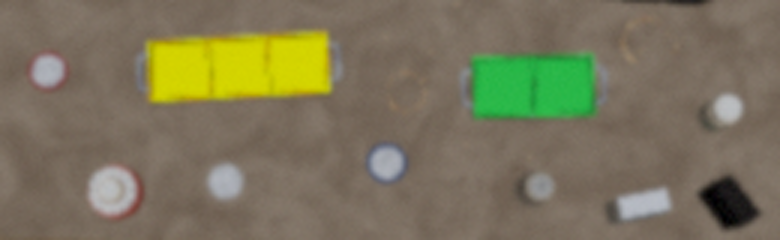

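The crops give tops at vitamin (257,55)/4, salt (257,289)/4, carton face (346,187)/4 and blue foil (107,508)/4 in the side view. In the top view they are at (728,109), (541,186), (643,203), (387,162) and red (48,71), all /3. I'll triangulate these.

Run:
```python
from h import *
C={n:capture(n) for n in('side','top')}
A=lambda u,v:((u+.5)/4-.5+235,(v+.5)/4-.5+65)
B=lambda u,v:((u+.5)/3-.5+130,(v+.5)/3-.5+140)
P=dict(vit=(A(257,55),B(728,109),.07),salt=(A(257,287),B(541,185),.09),carton=(A(346,187),B(643,203),.085),
 blue=(A(107,508),B(387,162),.028),red=((148,306),B(48,71),.028),grey=((237.5,254.5),B(226,181),.028),timer=((217,302),B(114,190),.046),black=(A(391,85),B(725,195),.085))
for k,(a,b,z) in P.items():
    x,e=tri(ray(C['side'],a),ray(C['top'],b));print(k,x.round(4),'gap',round(e,4),'side@z',onplane(C['side'],a,z)[:2].round(4),'top@z',onplane(C['top'],b,z)[:2].round(4))
q=np.array([onplane(C['side'],A(*p),.085)[:2] for p in((338,155),(368,160),(356,218),(323,214))])*1000
print(q.round(1),cv2.minAreaRect(q.astype(np.float32)))
q=np.array([onplane(C['top'],B(*p),.085)[:2] for p in((615,196),(666,187),(671,211),(622,221))])*1000
print(q.round(1),cv2.minAreaRect(q.astype(np.float32)))
from scipy.spatial.transform import Rotation as R
s=state();q=s['ee_rot'];print(R.from_quat([q[1],q[2],q[3],q[0]]).as_matrix().round(3))
c=capture('wrist');print(c['K'],c['world_from_camera'].round(4))
```

```text
vit [ 0.4861 -0.3918  0.069 ] gap 0.0013 side@z [ 0.4864 -0.3908] top@z [ 0.4853 -0.3917]
salt [ 0.3929 -0.1803  0.0893] gap 0.0007 side@z [ 0.3931 -0.1797] top@z [ 0.3925 -0.1803]
carton [ 0.3752 -0.2936  0.0834] gap 0.0016 side@z [ 0.3741 -0.2924] top@z [ 0.3759 -0.2931]
blue [ 0.4207 -0.0103  0.0264] gap 0.0006 side@z [ 0.42   -0.0096] top@z [ 0.4208 -0.0102]
red [0.5185 0.3885 0.0259] gap 0.0006 side@z [0.5182 0.3889] top@z [0.5178 0.3878]
grey [0.3944 0.1757 0.0195] gap 0.0012 side@z [0.3921 0.1783] top@z [0.3942 0.1747]
timer [0.3804 0.3044 0.0228] gap 0.0013 side@z [0.3755 0.3087] top@z [0.379  0.2993]
black [ 0.3819 -0.3787  0.1034] gap 0.0067 side@z [ 0.3822 -0.3962] top@z [ 0.3869 -0.3832]
[[ 390.7 -316.7]
 [ 369.8 -322.5]
 [ 357.1 -270. ]
 [ 379.  -262.5]] ((374.41436767578125, -292.4869384765625), (23.13103485107422, 56.12683868408203), 13.629444122314453)
[[ 382.8 -262.4]
 [ 394.2 -318.5]
 [ 367.8 -323.9]
 [ 355.5 -270.1]] ((374.6511535644531, -293.24896240234375), (28.346506118774414, 57.22761535644531), 11.539999008178711)
[[ 0.912  0.409 -0.   ]
 [ 0.409 -0.912  0.001]
 [-0.    -0.001 -1.   ]]
[[297.31863964   0.         252.87156436]
 [  0.         297.31863964 190.1943454 ]
 [  0.           0.           1.        ]] [[ 0.4101 -0.8811 -0.2358  0.3254]
 [-0.9121 -0.3965 -0.1046 -0.5669]
 [-0.0013  0.258  -0.9662  0.3731]
 [ 0.      0.      0.      1.    ]]
```

All tops agree with the given heights to within about 2 mm. I'll move over the vitamin bottle first, turning so the fingers close along world x.

Call:
arm_command([
  [1,5.7,-1.9,0,-0.18],
  [1,11.4,-3.8,0,-0.36],
  [1,17,-5.6,0,-0.54],
  [1,22.7,-7.5,1,-0.72],
  [1,28.3,-9.4,2,-0.9],
])

```text
t: 0.98
ee_pos: [0.4872, -0.3902, 0.2306]
ee_rot: [0.001, 0.788, 0.616, 0.0]
contact_force: [0.5, -0.0, -0.4]
gripper_width: 0.997
grip_force: 0.0
```

```bash
cat > go.py <<'E'
import sys
from h import *
from scipy.spatial.transform import Rotation as R
s=state();q=s['ee_rot'];M=R.from_quat([q[1],q[2],q[3],q[0]]).as_matrix()
yaw=np.degrees(np.arctan2(M[1,0],M[0,0]));p=s['ee_pos']
print('t',round(s['t'],2),'p',p.round(4),'yaw',yaw.round(2),'w',round(s['gripper_width'],3),'F',np.round(s['contact_force'],1),'g',round(s['grip_force'],1))
a=[float(v) for v in sys.argv[1:]]
if a:
    d=M.T@(np.array(a[:3])-p)*100; print('shift cm',d.round(2),'twist',round(-np.radians(a[3]-yaw),3))
E
python3 go.py .486 -.391 .2 93
```

```text
t 0.97 p [ 0.4872 -0.3902  0.2306] yaw 76.06 w 0.997 F [ 0.5 -0.  -0.4] g 0.0
shift cm [-0.1  -0.11  3.06] twist -0.296
```

Call:
arm_command([
  [1,-0.1,-0.1,3,-0.15],
  [1,-0.1,-0.1,8,-0.295],
  [1,-0.1,-0.1,13,-0.295],
  [1,-0.1,-0.1,17,-0.295],
  [1,-0.1,-0.1,19,-0.295],
])

```text
t: 1.6
ee_pos: [0.4854, -0.3927, 0.0418]
ee_rot: [-0.0, 0.69, 0.724, -0.001]
contact_force: [3.7, 1.1, 56.9]
gripper_width: 0.998
grip_force: 22.0
```

Call:
arm_command([
  [0.4,0,0,0,0],
  [0.2,0,0,0,0],
  [0,0,0,0,0],
  [0,0,0,0,0],
  [0,0,0,0,0],
])

```text
t: 2.22
ee_pos: [0.4849, -0.3925, 0.0409]
ee_rot: [0.001, 0.691, 0.723, -0.0]
contact_force: [-0.0, 0.4, 3.0]
gripper_width: 0.393
grip_force: 59.6
```

```bash
python3 go.py .518 -.213 .12 93
```

```text
t 2.23 p [ 0.4849 -0.3925  0.0409] yaw 92.63 w 0.393 F [-0.   0.4  3. ] g 59.6
shift cm [17.77  4.14 -7.92] twist -0.006
```

Call:
arm_command([
  [0,0,0,-2,0],
  [0,0,0,-5,0],
  [0,1,0.3,-8,0],
  [0,4,1,-9,0],
  [0,8,2,-9,0],
])

```text
t: 2.85
ee_pos: [0.5014, -0.3125, 0.1328]
ee_rot: [0.002, 0.692, 0.722, 0.0]
contact_force: [0.3, -0.1, -0.6]
gripper_width: 0.394
grip_force: 59.6
```

Call:
arm_command([
  [0,3.5,0.8,0,0],
  [0,7,1.6,0,0],
  [0,9,2,0,0],
  [0,9.8,2.1,0.2,0],
  [0,9.8,2.1,0.4,0],
])

```text
t: 3.48
ee_pos: [0.5171, -0.2131, 0.1263]
ee_rot: [0.0, 0.691, 0.723, -0.0]
contact_force: [0.1, -0.1, -0.3]
gripper_width: 0.391
grip_force: 59.6
```

```bash
python3 go.py .518 -.213 .045 93
python3 - <<'E'
from h import *
for n in('side','wrist'):
    c=capture(n);cv2.imwrite(f'pics/v{n}.png',c['img'][:,:,::-1])
a=cv2.imread('pics/vside.png')[60:220,180:380];cv2.imwrite('pics/v.png',np.hstack([cv2.resize(a,(400,320)),cv2.resize(cv2.imread('pics/vwrist.png'),(400,320))]))
E
```

```text
t 3.48 p [ 0.5171 -0.2131  0.1263] yaw 92.62 w 0.391 F [ 0.1 -0.1 -0.3] g 59.6
shift cm [0.01 0.09 8.13] twist -0.007
```

View pics/v.png

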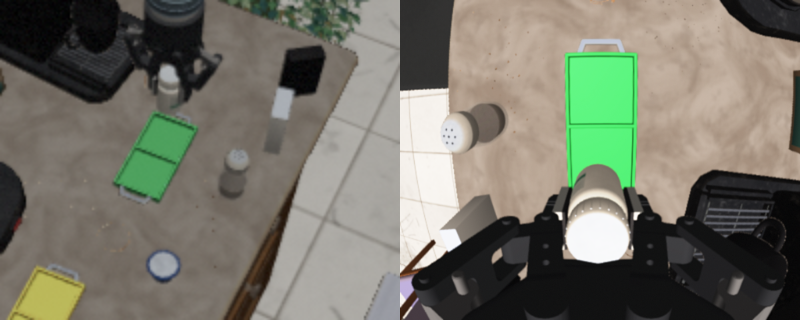

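The bottle is held upright above the near compartment of the green tray. I'll lower it slowly.

Call:
arm_command([
  [0,0,0.1,3,0],
  [0,0,0.1,5.5,0],
  [0,0,0.1,7,0],
  [0,0,0.1,7.8,0],
  [0,0,0.1,8,0],
])

```text
t: 4.2
ee_pos: [0.5185, -0.2128, 0.0462]
ee_rot: [0.0, 0.691, 0.723, -0.0]
contact_force: [0.6, 1.3, 0.6]
gripper_width: 0.393
grip_force: 59.7
```

Call:
arm_command([
  [0,0,0,0.1,0],
  [0,0,0,0.1,0],
])

```text
t: 4.45
ee_pos: [0.519, -0.2125, 0.046]
ee_rot: [0.001, 0.691, 0.723, 0.0]
contact_force: [0.2, 0.5, -1.1]
gripper_width: 0.393
grip_force: 59.7
```

Call:
arm_command([
  [0,0,0,0.1,0],
  [0,0,0,0.1,0],
  [0.5,0,0,0.1,0],
  [0.6,0,0,0.1,0],
  [0.7,0,0,0.1,0],
])

```text
t: 5.08
ee_pos: [0.5183, -0.2124, 0.0442]
ee_rot: [-0.0, 0.691, 0.723, -0.0]
contact_force: [-0.3, 0.3, 0.1]
gripper_width: 0.697
grip_force: 0.0
```

Call:
arm_command([
  [0.8,0,0,0,0],
  [0.8,0,0,-2,0],
  [0.8,0,0,-5,0],
  [0.8,0,0,-9,0],
  [0.8,0,0,-12,0],
])

```text
t: 5.7
ee_pos: [0.5194, -0.2125, 0.1677]
ee_rot: [0.002, 0.691, 0.723, 0.001]
contact_force: [0.7, -0.5, -0.2]
gripper_width: 0.801
grip_force: 0.0
```

```bash
python3 go.py .4205 -.010 .12 93
```

```text
t 5.7 p [ 0.5194 -0.2125  0.1677] yaw 92.65 w 0.801 F [ 0.7 -0.5 -0.2] g 0.0
shift cm [20.7  -8.96  4.71] twist -0.006
```

Call:
arm_command([
  [0.9,4,-1.8,0,0],
  [0.9,9,-4,0,0],
  [0.9,15,-6.5,0,0],
  [0.9,19,-8.3,2,0],
  [0.9,20.7,-9,4,0],
])

```text
t: 6.32
ee_pos: [0.4183, -0.0071, 0.1254]
ee_rot: [0.001, 0.689, 0.725, 0.0]
contact_force: [-0.5, -1.1, 0.5]
gripper_width: 0.897
grip_force: 0.0
```

```bash
python3 go.py .4205 -.010 .028 92.5
```

```text
t 6.33 p [ 0.4183 -0.0071  0.1254] yaw 92.9 w 0.897 F [-0.5 -1.1  0.5] g 0.0
shift cm [-0.28  0.19  9.74] twist 0.007
```

Call:
arm_command([
  [0.9,0,0,1.5,0],
  [0.9,0,0,3,0],
  [0.9,0,0,4,0],
  [0.9,0,0,4.5,0],
  [0.9,0,0,4.5,0],
])

```text
t: 6.95
ee_pos: [0.419, -0.0101, 0.0789]
ee_rot: [-0.0, 0.691, 0.723, -0.0]
contact_force: [0.5, -0.7, 0.1]
gripper_width: 0.901
grip_force: 0.0
```

```bash
python3 go.py .4205 -.010 .028 92.5
```

```text
t 6.95 p [ 0.419  -0.0101  0.0789] yaw 92.59 w 0.901 F [ 0.5 -0.7  0.1] g 0.0
shift cm [0.   0.15 5.09] twist 0.002
```

Call:
arm_command([
  [0.9,0,0.1,2,0],
  [0.9,0,0.1,3.8,0],
  [0.9,0,0.1,4.7,0],
  [0.9,0,0.1,5,0],
  [0.9,0,0.1,5,0],
])

```text
t: 7.58
ee_pos: [0.4203, -0.0097, 0.0296]
ee_rot: [0.0, 0.691, 0.723, 0.0]
contact_force: [0.2, 0.1, -0.7]
gripper_width: 0.902
grip_force: 0.0
```

Call:
arm_command([
  [0.6,0,0,0,0],
  [0.4,0,0,0,0],
  [0.1,0,0,0,0],
  [0,0,0,0,0],
  [0,0,0,0,0],
])

```text
t: 8.2
ee_pos: [0.4205, -0.0097, 0.0305]
ee_rot: [0.001, 0.691, 0.723, -0.0]
contact_force: [-2.8, 0.4, 9.5]
gripper_width: 0.473
grip_force: 59.1
```

Call:
arm_command([
  [0,0,0,-1,0],
  [0,0,0,-3,0],
  [0,0,0,-6,0],
  [0,0,0,-8,0],
  [0,0,0,-8,0],
])

```text
t: 8.82
ee_pos: [0.4216, -0.0098, 0.1111]
ee_rot: [0.002, 0.691, 0.723, 0.001]
contact_force: [0.6, 0.9, 0.2]
gripper_width: 0.47
grip_force: 60.4
```

```bash
python3 go.py .516 -.143 .11 92.5
python3 - <<'E'
from h import *
for n in('side','wrist'):
    c=capture(n);cv2.imwrite(f'pics/v{n}.png',c['img'][:,:,::-1])
a=cv2.imread('pics/vside.png')[60:220,180:380];cv2.imwrite('pics/v2.png',np.hstack([cv2.resize(a,(400,320)),cv2.resize(cv2.imread('pics/vwrist.png'),(400,320))]))
E
```

```text
t 8.82 p [ 0.4216 -0.0098  0.1111] yaw 92.62 w 0.47 F [0.6 0.9 0.2] g 60.4
shift cm [-13.74   8.82   0.16] twist 0.002
```

View pics/v2.png

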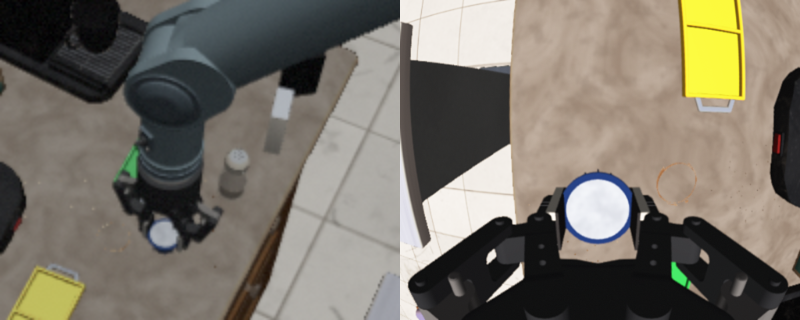

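The pod is held level at about (597,208) in the composite picture. The opening reads 40 mm instead of 46 mm, so I'll check how it sits in the fingers.

```bash
cat >> h.py <<'E'
def fray(c,p):
    K=c['K'];v=np.array([p[0]-K[0,2],p[1]-K[1,2]])/K[0,0];r=np.linalg.norm(v)
    d=np.array([*(v/max(r,1e-9)*np.sin(r)),np.cos(r)]);T=c['world_from_camera'];return T[:3,3],T[:3,:3]@d
E
python3 - <<'E'
from h import *
C={n:capture(n) for n in('side','wrist')}
E={}
for n in C:
    bs=blobs(C[n]['img'],(105,90,40),(130,255,255),15)
    for b in bs[:3]:
        e=cv2.fitEllipse(cv2.convexHull(b));print(n,cv2.contourArea(b),np.round(e[0],1),np.round(e[1],1),cv2.boundingRect(b))
    b=np.vstack([x for x in bs if n=='wrist' or True][:1]);E[n]=cv2.fitEllipse(cv2.convexHull(b))[0]
print(tri(ray(C['side'],E['side']),fray(C['wrist'],E['wrist'])),state()['ee_pos'])
im=C['wrist']['img'][150:384,130:400];cv2.imwrite('pics/w2.png',cv2.resize(im,None,fx=2.5,fy=2.5,interpolation=cv2.INTER_CUBIC)[:,:,::-1])
E
```

```text
side 37.0 [ 89.7 206.7] [ 2.2 36.2] (80, 194, 21, 26)
wrist 6090.0 [252.4 248.8] [85.8 95.2] (208, 206, 90, 86)
(array([0.38626889, 0.38178785, 0.78025181]), np.float64(0.10981352791383858)) [ 0.41899043 -0.0097552   0.10839325]
```

View pics/w2.png

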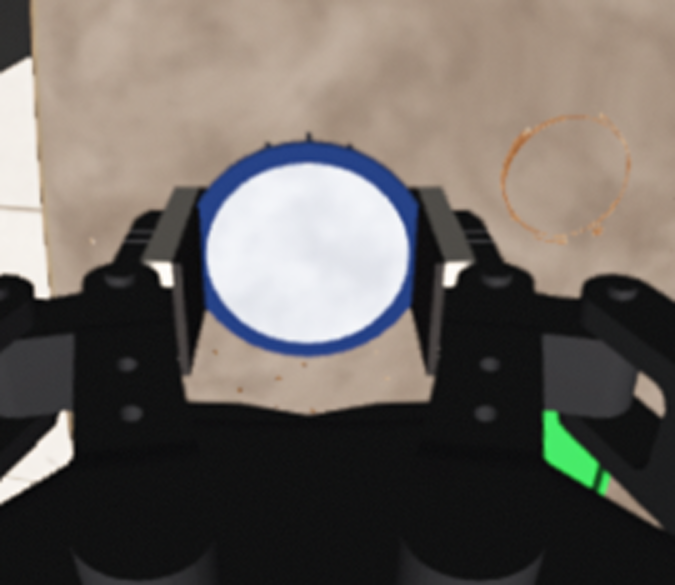

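```bash
python3 - <<'E'
from h import *
c=capture('wrist');b=blobs(c['img'],(105,90,40),(130,255,255),15)[0];x,y,w,h=cv2.boundingRect(b)
T=state()['ee_pos']
for z in np.arange(-.01,.006,.002):
    f=lambda p:(lambda o,d:o+d*(T[2]+z-o[2])/d[2])(*fray(c,p))
    a,bb=f((252.5,y)),f((252.5,y+h));print(z.round(3),np.linalg.norm(a-bb).round(4),((a+bb)/2-T)[:2].round(4))
E
python3 go.py .516 -.143 .11 92.5
```

```text
-0.01 0.0486 [-0.     -0.0032]
-0.008 0.0478 [-0.0001 -0.0022]
-0.006 0.0471 [-0.0001 -0.0012]
-0.004 0.0464 [-0.0002 -0.0002]
-0.002 0.0456 [-0.0002  0.0008]
0.0 0.0449 [-0.0002  0.0019]
0.002 0.0442 [-0.0003  0.0029]
0.004 0.0435 [-0.0003  0.0039]
t 9.07 p [ 0.4189 -0.0097  0.1083] yaw 92.64 w 0.468 F [-0.3 -0.5  0.5] g 60.4
shift cm [-13.76   9.08  -0.2 ] twist 0.002
```

Call:
arm_command([
  [0,-3,2,-0.5,0],
  [0,-7,4.5,-0.5,0],
  [0,-11,7.2,-0.5,0],
  [0,-13,9,-0.3,0],
  [0,-13.7,9.6,0,0],
])

```text
t: 9.7
ee_pos: [0.5225, -0.1436, 0.1082]
ee_rot: [-0.001, 0.692, 0.722, -0.0]
contact_force: [-0.4, 0.6, -0.4]
gripper_width: 0.471
grip_force: 60.4
```

Call:
arm_command([
  [0,0,0,1,0],
  [0,0,0,2.5,0],
  [0,0,0,4,0],
  [0,0,0,5,0],
  [0,0,0,5,0],
])

```text
t: 10.32
ee_pos: [0.521, -0.1416, 0.058]
ee_rot: [-0.001, 0.69, 0.723, -0.001]
contact_force: [0.3, 0.0, -0.8]
gripper_width: 0.475
grip_force: 60.4
```

```bash
python3 go.py .516 -.143 .034 92.5
```

```text
t 10.32 p [ 0.521  -0.1416  0.058 ] yaw 92.67 w 0.475 F [ 0.3  0.  -0.8] g 60.4
shift cm [-0.12 -0.5   2.4 ] twist 0.003
```

The rim top sits about 3 mm below the TCP, so the foot is about 31 mm below it and the pod should touch down at a TCP height of about 0.035.

Call:
arm_command([
  [0,0,-0.4,1,0],
  [0,0,-0.5,1.7,0],
  [0,0,-0.5,2.1,0],
  [0,0,-0.5,2.2,0],
  [0,0,-0.5,2.3,0],
])

```text
t: 10.95
ee_pos: [0.5175, -0.1424, 0.0364]
ee_rot: [0.0, 0.691, 0.723, 0.0]
contact_force: [-0.7, 0.2, 0.0]
gripper_width: 0.468
grip_force: 60.4
```

Call:
arm_command([
  [0,0,0,0,0],
  [0,0,0,0,0],
])

```text
t: 11.2
ee_pos: [0.5174, -0.1424, 0.0365]
ee_rot: [0.0, 0.691, 0.723, 0.0]
contact_force: [-0.5, 0.1, -0.2]
gripper_width: 0.471
grip_force: 60.4
```

Call:
arm_command([
  [0,0,0,0.1,0],
  [0,0,0,0.2,0],
  [0,0,0,0.2,0],
])

```text
t: 11.58
ee_pos: [0.5173, -0.1425, 0.0347]
ee_rot: [0.0, 0.691, 0.723, -0.0]
contact_force: [-1.2, 0.5, 2.9]
gripper_width: 0.47
grip_force: 60.7
```

Call:
arm_command([
  [0.55,0,0,0,0],
  [0.65,0,0,0,0],
  [0.75,0,0,0,0],
  [0.75,0,0,-1,0],
  [0.75,0,0,-3,0],
])

```text
t: 12.2
ee_pos: [0.5165, -0.1421, 0.0646]
ee_rot: [-0.001, 0.691, 0.723, -0.0]
contact_force: [0.2, 0.3, 1.0]
gripper_width: 0.753
grip_force: 0.0
```

Call:
arm_command([
  [0.85,0,0,-3,0],
  [0.85,0,0,-7,0],
  [0.85,2,0,-10,0],
  [0.85,6,0,-10,0],
  [0.85,12,0,-10,0],
])

```text
t: 12.82
ee_pos: [0.5129, -0.0236, 0.1669]
ee_rot: [0.002, 0.693, 0.721, 0.001]
contact_force: [1.2, -0.2, 1.0]
gripper_width: 0.851
grip_force: 0.0
```

```bash
python3 go.py .518 .3884 .15 93.5
python3 - <<'E'
from h import *
c=capture('side')
a=cv2.resize(c['img'][90:330,120:340],None,fx=2.4,fy=2.4,interpolation=cv2.INTER_CUBIC);cv2.imwrite('pics/s3.png',a[:,:,::-1])
E
```

```text
t 12.82 p [ 0.5129 -0.0236  0.1669] yaw 92.34 w 0.851 F [ 1.2 -0.2  1. ] g 0.0
shift cm [41.15  2.18  1.62] twist -0.02
```

View pics/s3.png

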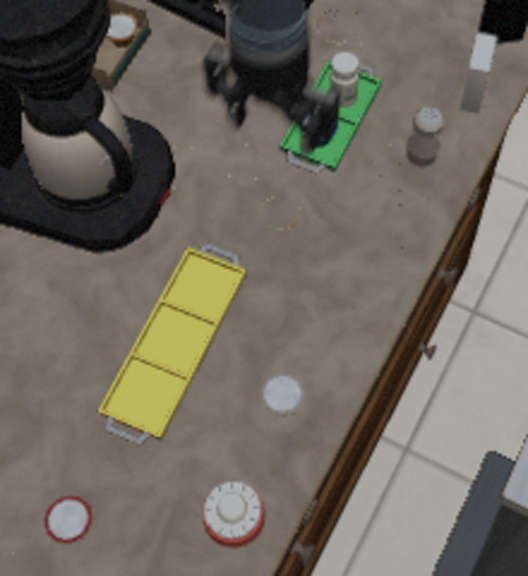

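The bottle stands in the far green compartment (345,75). The gripper still hides the blue pod. On to the red pod at (70,519).

Call:
arm_command([
  [0.9,5.5,0.3,0,0],
  [0.9,11,0.6,0,0],
  [0.9,16.5,0.9,0,0],
  [0.9,22,1.2,0,0],
  [0.9,28,1.5,0,0],
])

```text
t: 13.5
ee_pos: [0.5144, 0.259, 0.166]
ee_rot: [0.001, 0.691, 0.723, 0.001]
contact_force: [0.7, 0.4, 0.6]
gripper_width: 0.899
grip_force: 0.0
```

Call:
arm_command([
  [0.9,4,0.1,0,0],
  [0.9,8,0.3,1,0],
  [0.9,11,0.5,3,0],
  [0.9,13,0.6,5,0],
  [0.9,13,0.6,6,0],
])

```text
t: 14.12
ee_pos: [0.5126, 0.3901, 0.1046]
ee_rot: [-0.001, 0.689, 0.724, 0.0]
contact_force: [-0.4, -0.9, -0.6]
gripper_width: 0.895
grip_force: 0.0
```

```bash
python3 go.py .518 .3884 .030 93.5
```

```text
t 14.12 p [0.5126 0.3901 0.1046] yaw 92.84 w 0.895 F [-0.4 -0.9 -0.6] g 0.0
shift cm [-0.21  0.54  7.46] twist -0.012
```

Call:
arm_command([
  [0.9,-0.1,0.4,2,-0.03],
  [0.9,-0.1,0.4,4,-0.03],
  [0.9,-0.1,0.4,5,-0.03],
  [0.9,-0.1,0.4,5,-0.03],
])

```text
t: 14.62
ee_pos: [0.5172, 0.386, 0.0529]
ee_rot: [-0.0, 0.68, 0.733, -0.001]
contact_force: [-0.3, -0.2, 0.9]
gripper_width: 0.898
grip_force: 0.0
```

```bash
python3 go.py .518 .3884 .030 94.5
```

```text
t 14.62 p [0.5172 0.386  0.0529] yaw 94.33 w 0.898 F [-0.3 -0.2  0.9] g 0.0
shift cm [0.23 0.11 2.29] twist -0.003
```

Call:
arm_command([
  [0.9,0.2,0.1,1,0],
  [0.9,0.2,0.1,1.9,0],
  [0.9,0.2,0.1,2.2,0],
  [0.9,0.2,0.1,2.2,0],
])

```text
t: 15.12
ee_pos: [0.5184, 0.3892, 0.0319]
ee_rot: [-0.0, 0.68, 0.734, -0.0]
contact_force: [0.3, -0.0, -0.4]
gripper_width: 0.902
grip_force: 0.0
```

Call:
arm_command([
  [0.6,0,0,0,0],
  [0.4,0,0,0,0],
  [0.1,0,0,0,0],
  [0,0,0,0,0],
  [0,0,0,0,0],
])

```text
t: 15.75
ee_pos: [0.5192, 0.3899, 0.0335]
ee_rot: [0.0, 0.68, 0.733, 0.001]
contact_force: [-1.3, -1.3, 5.7]
gripper_width: 0.468
grip_force: 59.8
```

```bash
python3 go.py .5255 .2386 .09 94.5
```

```text
t 15.75 p [0.5192 0.3899 0.0335] yaw 94.36 w 0.468 F [-1.3 -1.3  5.7] g 59.8
shift cm [-15.13  -0.51  -5.67] twist -0.003
```

Call:
arm_command([
  [0,0,0,-0.5,0],
  [0,0,0,-2,0],
  [0,-0.5,0,-4.5,0],
  [0,-3,-0.1,-5.7,0],
  [0,-7,-0.3,-5.7,0],
])

```text
t: 16.38
ee_pos: [0.5221, 0.3218, 0.0932]
ee_rot: [0.0, 0.679, 0.734, 0.003]
contact_force: [0.2, -1.4, -0.3]
gripper_width: 0.465
grip_force: 60.4
```

Call:
arm_command([
  [0,-4,0,0,0],
  [0,-7,-0.1,0,0],
  [0,-8.1,-0.2,0,0],
  [0,-8.1,-0.2,0.5,0],
  [0,-8.1,-0.2,0.5,0],
])

```text
t: 17.0
ee_pos: [0.5245, 0.2404, 0.0844]
ee_rot: [-0.001, 0.679, 0.734, 0.0]
contact_force: [-0.3, 0.6, -0.5]
gripper_width: 0.47
grip_force: 60.4
```

```bash
python3 - <<'E'
from h import *
c=capture('wrist');cv2.imwrite('pics/w4.png',c['img'][:,:,::-1])
E
python3 go.py .5255 .2386 .039 94.5
```

```text
t 17.05 p [0.5244 0.2406 0.0844] yaw 94.52 w 0.467 F [ 0.4  0.3 -0.6] g 60.4
shift cm [-0.21  0.09  4.54] twist 0.0
```

View pics/w4.png

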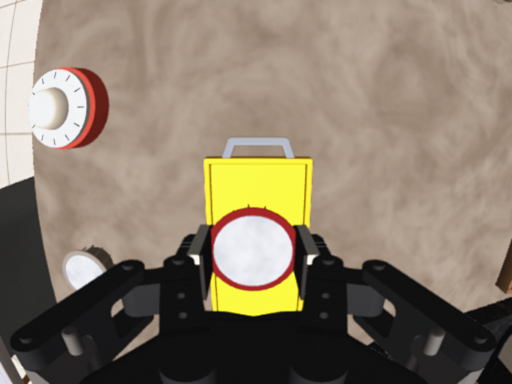

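The red pod is held level at (253,250), centred across the yellow tray. I'll lower it.

Call:
arm_command([
  [0,-0.2,0.1,2,0],
  [0,-0.2,0.1,3.5,0],
  [0,-0.2,0.1,4.2,0],
  [0,-0.2,0.1,4.4,0],
  [0,-0.2,0.1,4.4,0],
])

```text
t: 17.68
ee_pos: [0.5263, 0.2366, 0.0403]
ee_rot: [-0.0, 0.68, 0.734, 0.0]
contact_force: [0.8, -0.1, -0.7]
gripper_width: 0.461
grip_force: 60.4
```

Call:
arm_command([
  [0,0,0,0.1,0],
  [0,0,0,0.2,0],
  [0,0,0,0.2,0],
])

```text
t: 18.05
ee_pos: [0.5264, 0.2364, 0.0385]
ee_rot: [0.0, 0.68, 0.733, 0.0]
contact_force: [-0.5, -0.0, 0.6]
gripper_width: 0.469
grip_force: 60.4
```

Call:
arm_command([
  [0,0,0,0.1,0],
  [0,0,0,0.2,0],
  [0,0,0,0.2,0],
])

```text
t: 18.42
ee_pos: [0.5265, 0.2367, 0.0374]
ee_rot: [0.0, 0.68, 0.733, -0.0]
contact_force: [-1.9, -1.0, 6.9]
gripper_width: 0.469
grip_force: 60.8
```

Contact. I'll release it and retreat toward the salt shaker.

Call:
arm_command([
  [0.55,0,0,0,0],
  [0.65,0,0,0,0],
  [0.75,0,0,0,0],
  [0.75,0,0,-1,0],
  [0.8,0,0,-4,0],
])

```text
t: 19.05
ee_pos: [0.5248, 0.2357, 0.0755]
ee_rot: [-0.001, 0.68, 0.734, -0.002]
contact_force: [-0.0, -0.2, -0.2]
gripper_width: 0.798
grip_force: 0.0
```

Call:
arm_command([
  [0.9,0,0,-5,0],
  [0.9,-2,0,-10,0],
  [0.9,-6,-2,-12,0],
  [0.9,-12,-4.5,-12,0],
  [0.9,-18,-6,-12,0],
])

```text
t: 19.68
ee_pos: [0.4798, 0.0533, 0.1975]
ee_rot: [0.001, 0.679, 0.734, 0.001]
contact_force: [0.6, -0.4, -0.3]
gripper_width: 0.9
grip_force: 0.0
```

```bash
python3 go.py .393 -.180 .2 93.5
```

```text
t 19.68 p [0.4798 0.0533 0.1975] yaw 94.48 w 0.9 F [ 0.6 -0.4 -0.3] g 0.0
shift cm [-22.58 -10.48  -0.26] twist 0.017
```

Call:
arm_command([
  [0.95,-5,-2.3,0,0],
  [0.95,-10.5,-4.9,0,0],
  [0.95,-16,-7.4,0,0],
  [0.95,-20.5,-9.5,0,0],
  [0.95,-22.6,-10.5,0,0],
])

```text
t: 20.3
ee_pos: [0.3914, -0.1821, 0.1969]
ee_rot: [0.001, 0.681, 0.732, -0.0]
contact_force: [1.9, 0.9, 1.0]
gripper_width: 0.947
grip_force: 0.0
```

Call:
arm_command([
  [0.95,0,0,1,0],
  [0.95,0,0,2.5,0],
  [0.95,0,0,4,0],
  [0.95,0,0,4.5,0],
])

```text
t: 20.8
ee_pos: [0.3921, -0.1774, 0.1494]
ee_rot: [-0.002, 0.679, 0.734, -0.0]
contact_force: [0.2, -0.8, 1.0]
gripper_width: 0.951
grip_force: 0.0
```

```bash
python3 go.py .393 -.180 .052 94.5;  python3 - <<'E'
from h import *
c=capture('wrist');cv2.imwrite('pics/w5.png',c['img'][:,:,::-1])
E
```

```text
t 20.8 p [ 0.3921 -0.1774  0.1494] yaw 94.51 w 0.951 F [ 0.2 -0.8  1. ] g 0.0
shift cm [-0.29  0.09  9.74] twist 0.0
```

View pics/w5.png

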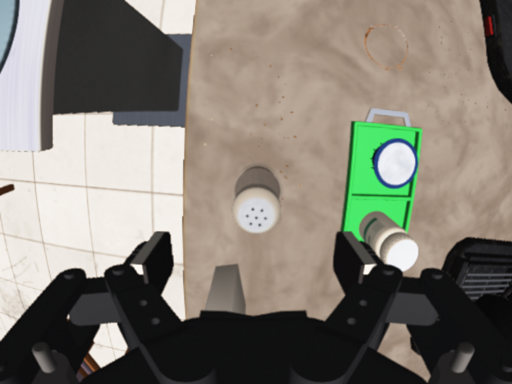

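Both green-tray items stand well in their compartments (blue at (396,163), vitamin at (400,250)). The shaker is centred between the fingers, so I'll descend.

Call:
arm_command([
  [0.95,-0.2,0.1,2,0],
  [0.95,-0.2,0.1,5,0],
  [0.95,-0.2,0.1,7.8,0],
  [0.95,-0.2,0.1,9.3,0],
  [0.95,-0.2,0.1,9.7,0],
])

```text
t: 21.48
ee_pos: [0.3939, -0.1806, 0.0537]
ee_rot: [-0.001, 0.68, 0.734, -0.0]
contact_force: [-1.7, 1.0, 0.4]
gripper_width: 0.946
grip_force: 0.0
```

Call:
arm_command([
  [0.7,0,0,0,0],
  [0.4,0,0,0,0],
  [0.1,0,0,0,0],
  [0,0,0,0,0],
  [0,0,0,0,0],
])

```text
t: 22.1
ee_pos: [0.3951, -0.1815, 0.0558]
ee_rot: [0.001, 0.68, 0.733, 0.0]
contact_force: [-1.0, -0.1, 6.3]
gripper_width: 0.423
grip_force: 58.9
```

```bash
python3 go.py .531 .169 .15 94.5
```

```text
t 22.1 p [ 0.3951 -0.1815  0.0558] yaw 94.35 w 0.423 F [-1.  -0.1  6.3] g 58.9
shift cm [33.91 16.23 -9.44] twist -0.003
```

Call:
arm_command([
  [0,0,0,-0.5,0],
  [0,0,0,-2,0],
  [0,0,0,-4.5,0],
  [0,0,0,-7,0],
  [0,0,0,-9.5,0],
])

```text
t: 22.72
ee_pos: [0.394, -0.181, 0.1509]
ee_rot: [0.0, 0.68, 0.734, 0.0]
contact_force: [-0.1, -0.5, -1.2]
gripper_width: 0.425
grip_force: 59.3
```

```bash
python3 go.py .531 .169 .15 94.5;  python3 - <<'E'
from h import *
c=capture('wrist')['img'][100:384,100:420];d=capture('side')['img'][70:230,200:380]
cv2.imwrite('pics/w6.png',np.hstack([cv2.resize(c,(400,355)),cv2.resize(d,(400,355))])[:,:,::-1])
E
```

```text
t 22.73 p [ 0.394  -0.181   0.1509] yaw 94.36 w 0.425 F [-0.1 -0.5 -1.2] g 59.3
shift cm [33.86 16.32  0.09] twist -0.002
```

View pics/w6.png

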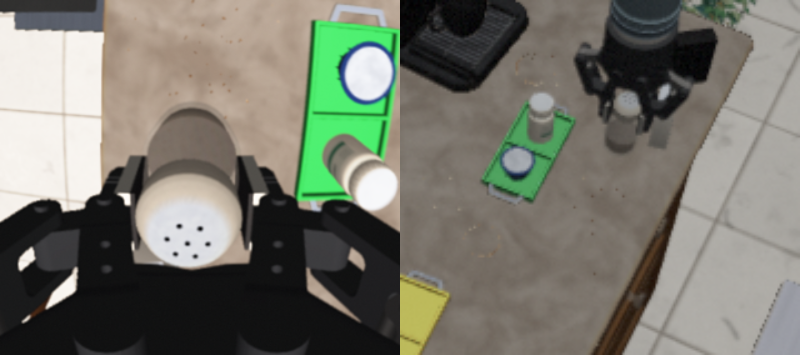

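The shaker is held upright (187,235 in the left view). Carrying it to the middle yellow compartment.

Call:
arm_command([
  [0,4,1.9,0,0],
  [0,9,4.3,0,0],
  [0,15,7.2,0,0],
  [0,20,9.6,0,0],
  [0,24,11.6,0,0],
])

```text
t: 23.45
ee_pos: [0.4916, 0.07, 0.149]
ee_rot: [-0.0, 0.679, 0.734, 0.0]
contact_force: [-0.5, -0.5, -0.9]
gripper_width: 0.423
grip_force: 59.3
```

Call:
arm_command([
  [0,4,1.9,0,0],
  [0,7.5,3.7,0,0],
  [0,9.4,4.7,0,0],
  [0,9.9,4.8,0.5,0],
  [0,9.9,4.8,0.5,0],
])

```text
t: 24.08
ee_pos: [0.5305, 0.1685, 0.143]
ee_rot: [-0.001, 0.68, 0.733, -0.001]
contact_force: [-0.1, -0.5, -1.4]
gripper_width: 0.424
grip_force: 59.3
```

```bash
python3 go.py .531 .1688 .061 94.5
```

```text
t 24.07 p [0.5305 0.1685 0.143 ] yaw 94.36 w 0.424 F [-0.1 -0.5 -1.4] g 59.3
shift cm [0.04 0.08 8.19] twist -0.002
```

Call:
arm_command([
  [0,0,0,2.5,0],
  [0,0,0,5,0],
  [0,0,0,7,0],
  [0,0,0,7.9,0],
  [0,0,0,7.9,0],
])

```text
t: 24.7
ee_pos: [0.5314, 0.1689, 0.0648]
ee_rot: [-0.0, 0.68, 0.733, -0.001]
contact_force: [0.4, -0.3, -0.5]
gripper_width: 0.425
grip_force: 59.3
```

Call:
arm_command([
  [0,0,0,0.1,0],
  [0,0,0,0.2,0],
  [0,0,0,0.2,0],
])

```text
t: 25.08
ee_pos: [0.5322, 0.1696, 0.0638]
ee_rot: [0.0, 0.68, 0.734, 0.0]
contact_force: [-0.1, -0.1, -1.1]
gripper_width: 0.425
grip_force: 59.3
```

Call:
arm_command([
  [0,0,0,0.1,0],
  [0,0,0,0.2,0],
  [0,0,0,0.3,0],
  [0,0,0,0.3,0],
])

```text
t: 25.58
ee_pos: [0.5317, 0.1694, 0.0601]
ee_rot: [-0.0, 0.68, 0.733, -0.0]
contact_force: [-0.2, -0.8, -0.8]
gripper_width: 0.425
grip_force: 59.3
```

Call:
arm_command([
  [0,0,0,0.1,0],
  [0,0,0,0.2,0],
  [0,0,0,0.2,0],
])

```text
t: 25.95
ee_pos: [0.5319, 0.1696, 0.0598]
ee_rot: [0.0, 0.68, 0.733, -0.0]
contact_force: [-3.9, -2.0, 8.7]
gripper_width: 0.424
grip_force: 61.0
```

Call:
arm_command([
  [0.5,0,0,0,0],
  [0.65,0,0,0,0],
  [0.8,0,0,0,0],
  [0.8,0,0,-1,0],
  [0.8,0,0,-4,0],
])

```text
t: 26.58
ee_pos: [0.5303, 0.1688, 0.0975]
ee_rot: [-0.001, 0.68, 0.734, -0.002]
contact_force: [1.1, 0.3, 0.2]
gripper_width: 0.805
grip_force: 0.0
```

Call:
arm_command([
  [0.9,0,0,-5,0],
  [0.9,0,0,-9,0],
  [0.9,-5,-2,-11,0],
  [0.9,-11,-4.5,-11,0],
  [0.9,-17,-6,-11,0],
])

```text
t: 27.2
ee_pos: [0.4847, -0.0039, 0.2095]
ee_rot: [0.001, 0.679, 0.734, 0.0]
contact_force: [1.2, -0.3, -0.0]
gripper_width: 0.901
grip_force: 0.0
```

```bash
python3 go.py .375 -.293 .2 102.5
```

```text
t 27.2 p [ 0.4847 -0.0039  0.2095] yaw 94.47 w 0.901 F [ 1.2 -0.3 -0. ] g 0.0
shift cm [-27.97 -13.19   0.95] twist -0.14
```

Call:
arm_command([
  [0.7,-5,-2.4,0,-0.03],
  [0.7,-10.3,-4.9,0,-0.06],
  [0.7,-15.6,-7.4,0,-0.09],
  [0.7,-20.5,-9.7,0,-0.12],
  [0.7,-25,-11.8,0,-0.14],
])

```text
t: 27.82
ee_pos: [0.3858, -0.2629, 0.2092]
ee_rot: [0.001, 0.627, 0.779, 0.0]
contact_force: [0.3, 0.7, 0.5]
gripper_width: 0.702
grip_force: 0.0
```

Call:
arm_command([
  [0.7,-2,-1,0,0],
  [0.7,-2.9,-1,0.5,0],
  [0.7,-2.9,-1,1.5,0],
  [0.7,-2.9,-1,2,0],
])

```text
t: 28.32
ee_pos: [0.3833, -0.2895, 0.1871]
ee_rot: [-0.001, 0.626, 0.78, 0.0]
contact_force: [-0.4, 0.7, 0.2]
gripper_width: 0.702
grip_force: 0.0
```

```bash
python3 go.py .375 -.293 .055 102.5;  python3 - <<'E'
from h import *
c=capture('wrist');cv2.imwrite('pics/w7.png',c['img'][:,:,::-1])
E
```

```text
t 28.32 p [ 0.3833 -0.2895  0.1871] yaw 102.55 w 0.702 F [-0.4  0.7  0.2] g 0.0
shift cm [-0.19 -0.87 13.21] twist 0.001
```

View pics/w7.png

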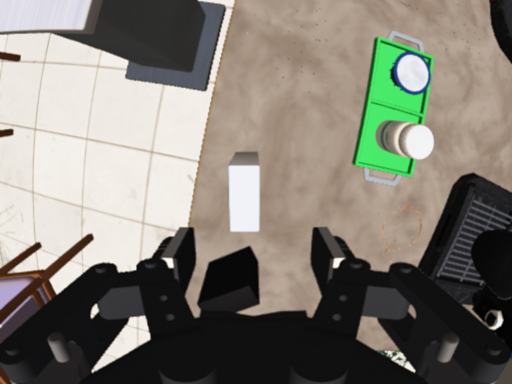

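The carton's top face (244,195) is aligned with the tool but 9 mm off to −y in the tool frame. The black decoy is clear of the fingers. Correcting and descending.

Call:
arm_command([
  [0.7,-0.1,-0.5,1,0],
  [0.7,-0.2,-0.9,3,0],
  [0.7,-0.2,-0.9,5,0],
  [0.7,-0.2,-0.9,6.5,0],
  [0.7,-0.2,-0.9,6.7,0],
])

```text
t: 29.0
ee_pos: [0.3738, -0.2946, 0.12]
ee_rot: [-0.001, 0.627, 0.779, 0.0]
contact_force: [-0.5, 0.2, 0.5]
gripper_width: 0.704
grip_force: 0.0
```

```bash
python3 go.py .375 -.293 .055 102.5
```

```text
t 29.0 p [ 0.3738 -0.2946  0.12  ] yaw 102.41 w 0.704 F [-0.5  0.2  0.5] g 0.0
shift cm [0.11 0.16 6.5 ] twist -0.002
```

Call:
arm_command([
  [0.7,0.1,0.1,2,0],
  [0.7,0.1,0.1,4,0],
  [0.7,0.1,0.1,5.8,0],
  [0.7,0.1,0.1,6.4,0],
  [0.7,0.1,0.1,6.4,0],
])

```text
t: 29.62
ee_pos: [0.3757, -0.2943, 0.0575]
ee_rot: [0.0, 0.627, 0.779, 0.0]
contact_force: [0.9, -0.2, 1.2]
gripper_width: 0.699
grip_force: 0.0
```

Call:
arm_command([
  [0.5,0,0,0,0],
  [0.3,0,0,0,0],
  [0.1,0,0,0,0],
  [0,0,0,0,0],
  [0,0,0,0,0],
])

```text
t: 30.25
ee_pos: [0.376, -0.2946, 0.058]
ee_rot: [0.001, 0.627, 0.779, -0.0]
contact_force: [-0.7, 0.6, 5.4]
gripper_width: 0.278
grip_force: 62.0
```

Call:
arm_command([
  [0,0,0,-0.5,0],
  [0,0,0,-2,0],
  [0,0,0,-4.5,0],
  [0,0,0,-7,0],
  [0,0,0,-9.5,0],
])

```text
t: 30.88
ee_pos: [0.3752, -0.2941, 0.1536]
ee_rot: [0.0, 0.627, 0.779, 0.0]
contact_force: [0.2, -0.5, -0.4]
gripper_width: 0.271
grip_force: 61.3
```

```bash
python3 go.py .5365 .0985 .15 94.5;  python3 - <<'E'
from h import *
c=capture('wrist')['img'][100:384,100:420];d=capture('side')['img'][70:230,200:380]
cv2.imwrite('pics/w8.png',np.hstack([cv2.resize(c,(400,355)),cv2.resize(d,(400,355))])[:,:,::-1])
E
```

```text
t 30.88 p [ 0.3752 -0.2941  0.1536] yaw 102.38 w 0.271 F [ 0.2 -0.5 -0.4] g 61.3
shift cm [34.89 24.17  0.36] twist 0.138
```

View pics/w8.png

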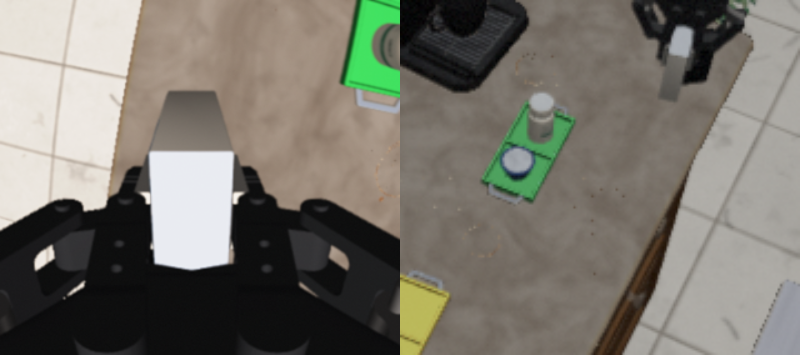

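The carton is held straight (192,205). Carrying it to the −y yellow compartment.

Call:
arm_command([
  [0,4,2.8,-1,0.03],
  [0,9,6.3,-1,0.06],
  [0,14,9.8,-1,0.09],
  [0,19,13.2,-1,0.12],
  [0,23,16,-1,0.138],
])

```text
t: 31.6
ee_pos: [0.4823, -0.0326, 0.1618]
ee_rot: [-0.0, 0.679, 0.735, -0.0]
contact_force: [0.8, 0.1, -1.1]
gripper_width: 0.272
grip_force: 61.3
```

```bash
python3 go.py .5365 .0985 .15 94.5
```

```text
t 31.6 p [ 0.4823 -0.0326  0.1618] yaw 94.54 w 0.272 F [ 0.8  0.1 -1.1] g 61.3
shift cm [12.64  6.44  1.18] twist 0.001
```

Call:
arm_command([
  [0,4,2,0,0],
  [0,8,4.1,0,0],
  [0,11.2,5.7,0.5,0],
  [0,12.6,6.4,1,0],
  [0,12.6,6.4,1.2,0],
])

```text
t: 32.22
ee_pos: [0.5356, 0.0957, 0.1493]
ee_rot: [-0.001, 0.678, 0.735, -0.001]
contact_force: [-0.9, 0.1, -0.9]
gripper_width: 0.273
grip_force: 61.3
```

```bash
python3 go.py .5365 .0985 .062 94.5
python3 - <<'E'
from h import *
c=capture('wrist')['img'][100:384,100:420]
cv2.imwrite('pics/w9.png',cv2.resize(c,(480,426))[:,:,::-1])
E
```

```text
t 32.23 p [0.5356 0.0957 0.1493] yaw 94.58 w 0.273 F [-0.9  0.1 -0.9] g 61.3
shift cm [0.27 0.13 8.73] twist 0.001
```

View pics/w9.png

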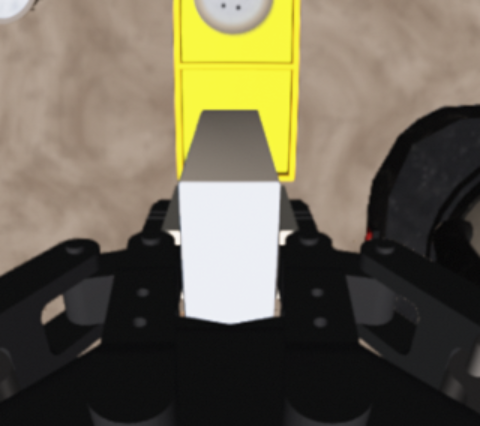

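```bash
python3 - <<'E'
from h import *
c=capture('wrist')
f=lambda p,z:(lambda o,d:o+d*(z-o[2])/d[2])(*fray(c,p))
P=lambda u,v:(100+u*2/3,100+v*2/3)
for n,p,z in(('divider',P(235,66),.012),('L',P(180,66),.012),('R',P(296,66),.012),('carton front L',P(202,111),.0915),('R',P(258,111),.0915),('top L',P(180,181),.177),('top R',P(280,181),.177)):print(n,f(p,z).round(4))
E
python3 go.py .5365 .099 .066 94.5
```

```text
divider [0.5353 0.1309 0.012 ]
L [0.5031 0.1286 0.012 ]
R [0.5711 0.1341 0.012 ]
carton front L [0.5217 0.1196 0.0915]
R [0.5449 0.1214 0.0915]
top L [0.5219 0.1212 0.177 ]
top R [0.5447 0.1231 0.177 ]
t 32.33 p [0.5354 0.0932 0.1493] yaw 94.37 w 0.272 F [-0.5  0.  -1.6] g 61.3
shift cm [0.59 0.17 8.33] twist -0.002
```

The divider measures at y≈0.131–0.134, so the compartment centre is at about y=0.098. I'll shift slightly and lower.

Call:
arm_command([
  [0,0.4,0.2,2.5,0],
  [0,0.4,0.2,5,0],
  [0,0.4,0.2,7,0],
  [0,0.4,0.2,7.8,0],
  [0,0.4,0.2,7.8,0],
])

```text
t: 32.95
ee_pos: [0.5378, 0.0988, 0.0719]
ee_rot: [-0.0, 0.679, 0.734, -0.0]
contact_force: [0.0, 0.7, 0.2]
gripper_width: 0.272
grip_force: 61.2
```

```bash
python3 go.py .537 .098 .062 94.5
```

```text
t 32.95 p [0.5378 0.0988 0.0719] yaw 94.43 w 0.272 F [0.  0.7 0.2] g 61.2
shift cm [-0.07 -0.08  0.99] twist -0.001
```

Call:
arm_command([
  [0,0,0,0.3,0],
  [0,0,0,0.6,0],
  [0,0,0,0.8,0],
  [0,0,0,0.9,0],
  [0,0,0,0.9,0],
])

```text
t: 33.58
ee_pos: [0.538, 0.0995, 0.0632]
ee_rot: [-0.0, 0.679, 0.734, -0.0]
contact_force: [-0.0, -0.2, -0.5]
gripper_width: 0.273
grip_force: 61.2
```

Call:
arm_command([
  [0,0,0,0.1,0],
  [0,0,0,0.2,0],
  [0,0,0,0.2,0],
])

```text
t: 33.95
ee_pos: [0.5382, 0.0996, 0.062]
ee_rot: [0.0, 0.679, 0.734, -0.0]
contact_force: [-1.5, 0.3, 4.8]
gripper_width: 0.273
grip_force: 61.9
```

Contact at the expected height. Releasing and retreating.

Call:
arm_command([
  [0.35,0,0,0,0],
  [0.5,0,0,0,0],
  [0.6,0,0,0,0],
  [0.6,0,0,-1,0],
  [0.6,0,0,-4,0],
])

```text
t: 34.58
ee_pos: [0.5365, 0.0991, 0.1005]
ee_rot: [-0.001, 0.679, 0.734, -0.001]
contact_force: [0.6, 0.4, 0.3]
gripper_width: 0.595
grip_force: 0.0
```

Call:
arm_command([
  [0.6,0,0,-5,0],
  [0.6,0,0,-10,0],
  [0.6,-5,-1,-13,0],
  [0.6,-10,-3,-13,0],
  [0.6,-13,-4,-13,0],
])

```text
t: 35.2
ee_pos: [0.5078, -0.0365, 0.2326]
ee_rot: [0.001, 0.68, 0.733, -0.0]
contact_force: [0.8, 0.3, -0.9]
gripper_width: 0.602
grip_force: 0.0
```

Call:
arm_command([
  [0.6,-5,-2,0,0],
  [0.6,-9,-4,0,0],
  [0.6,-12,-5,0,0],
  [0.6,-13,-5,0,0],
  [0.6,-13,-5,0,0],
])

```text
t: 35.83
ee_pos: [0.4692, -0.1664, 0.2317]
ee_rot: [0.0, 0.679, 0.734, 0.001]
contact_force: [0.5, 0.1, -0.6]
gripper_width: 0.601
grip_force: 0.0
```

```bash
python3 - <<'E'
from h import *
c=capture('side')
cv2.imwrite('pics/f.png',cv2.resize(c['img'][90:330,120:340],None,fx=2.4,fy=2.4,interpolation=cv2.INTER_CUBIC)[:,:,::-1])
E
python3 go.py
```

```text
t 35.88 p [ 0.4694 -0.1653  0.2316] yaw 94.57 w 0.598 F [-0.5  1.3 -0.4] g 0.0
```

View pics/f.png

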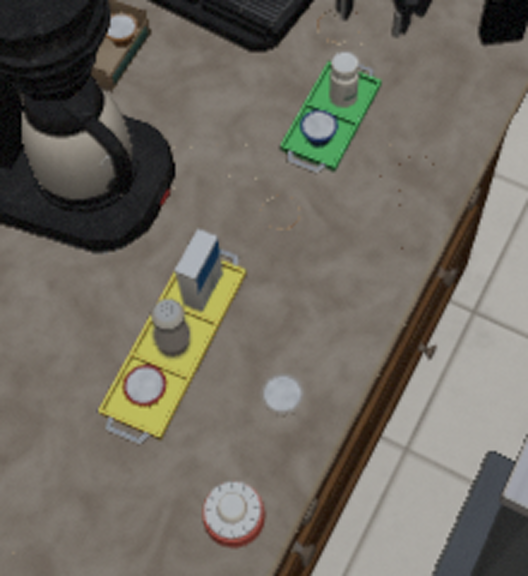

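All five items stand upright, each in its own compartment: carton (200,270), shaker (170,328), red pod (145,384), bottle (344,80) and blue pod (319,127). The grey pod and timer have not moved.

```bash
python3 -c "
from bench import finish_job
print(finish_job())"
```

```text
the job is handed in; nothing more can be done
None
```

Both kits are made up and the job is handed in: in the last picture all five items stand upright in their own compartments of the right trays, with the grey pod and timer unmoved. The hand-in gave no verdict.

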